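Clamp a board carrier with a click wrench

ROBOT

A 6-joint arm with a two-finger parallel gripper is mounted at the origin on the work surface. World frame = base frame: x ahead of the robot, y to its left, z up, the work surface at z = 0. Lengths are in m, angles in rad, forces in N, time in s.
With the tool pointing down it reaches from about 0.4 to 0.825 m from the base axis. Payload 7 kg.
Tool frame: the origin (TCP) lies between the finger pads; the fingertips stand 22 mm ahead of it and the grasp point (between the pads) lies 3 mm ahead of it (arm.tip_reach is the distance from the TCP to the fingertips, in m); z points along the fingers, y is the line along which they close (so a half turn about z gives the same grasp; the last joint's range is limited). The gripper opens to 88 mm and grips with 3 to 60 N. Pads are 19 mm wide; open, the fingers measure 130 mm over their backs; the gripper's body (78 mm by 193 mm) begins 47 mm behind the grasp point.
Start: joints at [-1.017, 0.359, 0.012, 0, -1.224, -0.288], TCP at [0.177, -0.651, 0.249] pointing down, gripper open.
Joint ranges: [-3.07, 3.07], [-1.43, 2.12], [-1.02, 1.25], [-3.03, 1.67], [-3.05, -0], [-3.03, 3.03]. Speed limits (rad/s): [2.39, 2.39, 3.01, 3.14, 3.14, 3.14].

INTERFACE

Orientations are given as [roll, pitch, yaw] about the fixed x, y, z axes, in that order (R = Rz(yaw) Ry(pitch) Rx(roll)).
In Python, from station import arm, viewer gives the robot as it stands. The module is installed in compiled form; this text tells all that it offers.
- The arm moves only by the tool apply_moves, never from a script. Its argument "commands" is a list that holds one entry, the list of rows, each a list of 5 numbers: the closure, from -1 (fully open) to 1 (shut), then the shift along the world's x, y, z as a fraction of full scale, then the turn about the world's z as a fraction of full scale. In form: [[[fingers, tx, ty, tz, yaw], ...]]. A call has 1 to 12 rows; each row shifts and turns the commanded pose from where the row before left it; what a row does not reach is not made up. Full scale, the value 1, is 20 cm for a shift and pi rad for a turn. A row lasts 1/10 s, in which the tool goes at most 50 mm and 8.59 degrees, less where a joint would pass 70% of its speed; a pose out of reach is approached as far as the arm can. A call with a number of a shift or a turn outside -1 to 1 is refused whole. A call with a gripper value outside its range is refused whole. The fingers move at their own pace and stop on an object; "force" is the grip in N (left out, the last holds). Time passes only in rows, so rows that do not move let the fingers close. It gives the time, the measured TCP pose, the force, the opening and the grip force at its end, in the units of the state.
- arm.get_state(): the state, without advancing time (a new reading comes with each control period).
- viewer.grab_frame(name): name is "side" or "top"; returns a dict with "image" (400x640x3 uint8, blue, green, red), "mtx" (3x3 intrinsics, pixels), "rvec" (rotation vector, rad) and "tvec" (3), from world to camera coordinates, as OpenCV has them. Camera axes: x right, y down, z forward; pixel columns grow to the right and rows downward; lengths in m; the calibration is good to about 2 mm. A picture is of the moment at which its call begins. There is no depth.
- arm.job_done(): hands the job in; it is judged then, once.
The state is a dict: "t": time; "q": joint angles; "qd": joint speeds; "joint_efforts": joint torques, N m; "eef_pos": TCP position; "ee_rot": TCP orientation; "force": force on the tool from outside, world axes, zero at the start; "moment": the same for the moment, N m; "width": finger opening in m; "gripper_force": force on a finger pad.
Only numpy, scipy, OpenCV 4.12 (cv2) and the standard library are available. Lean on these libraries where they do the work, as an engineer would, in place of code of your own. Each camera call takes 0.05 s, during which the arm holds its last target. There are 200 camera calls.

TASK

Slide the board carrier along its guide rails until it is fully home against the end stop of the clamping fixture. Then swing the torque wrench that sits on the clamp screw clockwise (seen from above) until it breaks over with a click, and stop at once: do not haul it on past the click. Let go of the wrench so that it springs straight again, do not loosen the screw, and leave the other things on the bench where they are.

Things in the scene. Friction and masses are not known exactly. Their poses are not given: they have to be found in the camera images.
- fixture: Clamping fixture fixed on the bench: grey base plate 240 (x) x 230 (y) x 14 mm, spanning x -120..120, y -125..105 mm from its origin, which lies on the bench. x points along the guide rails towards the end stop, z up. A round post with the clamp screw stands at x 20, y 40 mm; from it a flat steel strap 26 mm wide reaches across the carrier's channel, top 47 mm above the bench.
- rails_mid (a point): Point on the base plate's top (14 mm above the bench) midway between the two steel guide rails, at fixture x 20 mm, y -55 mm. The rails run along x for 80 mm each way from here, 83 mm apart inside, each 10 mm wide, top 26 mm above the bench. Same axes as the fixture.
- stop_face (a point): Centre of the end stop's face, which looks towards -x of the fixture; 18 mm above the bench. The stop is 60 mm wide (y) and its top is 30 mm above the bench. Same axes as the fixture.
- carrier: Loose black board carrier with a green circuit board on it, lying between the rails (1.5 mm play each side): 110 (x) x 80 (y) x 8 mm, 0.15 to 0.31 kg, origin at the centre of its underside (14 mm above the bench), x towards the stop. It starts 30 to 55 mm short of the stop and slides with about 1 to 4 N.
- carrier_front (a point): Middle of the carrier's front (+x) edge, 4 mm above its underside; meets the stop face when home.
- carrier_tab (a point): Centre of the rear (-x) face of the carrier's upright tab, where it can be pushed; 20 mm above the carrier's underside, 34 mm above the bench. The tab is 8 thick (x) x 40 mm wide (y), its top 45 mm above the bench, its rear face flush with the carrier's rear edge.
- screw_axis (a point): On the vertical axis of the clamp screw, at the height of the wrench handle's centre line (66 mm above the bench). Fixed to the fixture. The wrench head round it is 32 mm in diameter, top 80 mm above the bench.
- wrench_grip (a point): Middle of the torque wrench's black round handle, 150 mm from the screw axis, 66 mm above the bench; x points outward along the handle, z up. The handle is 25 mm in diameter from 97 to 207 mm from the screw axis, the steel tube nearer in 22 mm. The wrench stays on the screw and swings level about its axis; clockwise from above tightens. Push sideways here, square to the handle.
- tightening (a joint): Angle (rad) by which the screw is tightened beyond first contact. It stays 0 while the screw first runs down through an unknown 0.25 to 0.55 rad, with about 5 N on the grip; then the push rises from about 8 to 11 N as it tightens, and at about 0.25 the wrench clicks. Friction keeps it there when let go; turning the wrench back lowers it.
- breakover (a joint): Angle (rad) of the wrench handle relative to its head, positive clockwise from above: about -0.02 to 0 while straight, grows when the wrench clicks (past 0.03 it has clicked), stop at 0.2. As it yields the push on the grip falls from about 11 N at 0 to 7 N at 0.08 (12 mm of travel). Springs straight when let go. Beyond 0.125 it was hauled too far.
- bottle: Bystander: white plastic bottle with a cap, 44 mm in diameter, 120 mm tall; origin under its centre.
- screwdriver: Bystander: screwdriver lying flat, x along its length, about 200 mm long.
- screw_cup: Bystander: small round steel bowl for screws, 60 mm in diameter, 35 mm tall; origin under its centre.
- parts_box: Bystander: small cardboard box 90 x 60 x 35 mm; origin under its centre.
Mind the look-alikes: they are no part of the job. Of the things shaped like the carrier, the black one is meant.

How it is judged:
On the way, in this order (a step that is already met when the one before it is completed fails the run):
1. the carrier is home against the end stop (x of carrier_front in the frame of stop_face above -0.0025 m), for 0.2 s.
2. the wrench has clicked with the screw tightened (value of joint breakover above 0.03 rad and value of joint tightening above 0.15 rad), for 0.04 s.
At the end, for the whole second after the job is handed in: The carrier's front edge is within 2.5 mm of the stop face and at rest; the screw stands tightened by 0.15 to 0.4 rad; the wrench is let go and straight again (breakover under 0.025 rad) (x of carrier_front in the frame of stop_face above -0.0025 m and value of joint tightening between 0.15 and 0.4 rad and value of joint breakover below 0.025 rad and linear speed of carrier below 0.01 m/s); the robot touches nothing.
It fails at once if the wrench was hauled on past its click (breakover beyond 0.125 rad) (value of joint breakover above 0.125 rad).
It fails at once if the screw was tightened while the carrier was not home (value of joint tightening above 0.08 rad and not (x of carrier_front in the frame of stop_face above -0.004 m)).
It fails at once if another thing on the bench was moved by more than 30 mm (distance of any of bottle, screwdriver, screw_cup, parts_box from where it was at the start of the episode above 0.03 m).
It also fails if it takes over 61 s, if anything falls off the work surface, if the arm or the gripper's body presses on something with over 40 N, if the wrist force passes 120 N, or if a joint passes its speed limit or range.

## Working session

There is one attempt and no reset: what is moved stays moved. The work goes in short steps, Python scripts to look and compute and a tool call to move; the robot and the scene stay as the last step left them, time stands still between calls to the robot, and variables do not carry over. Pictures are saved under pics/ and viewed, at most 10 in all, crops included, and the job is handed in when it is done.

Besides the shell and the picture viewer there is one more tool, called after "Request:" as name(argument=value, ...), one argument or row to a line, values as JSON. apply_moves: Moves the arm, as the interface text tells. Shift numbers are shares of 20 cm and turn numbers shares of pi rad, none past 1 either way. Its arguments: {"type":"object","properties":{"commands":{"type":"array","items":{"type":"array","items":{"type":"array","items":{"type":"number"}}}},"force":{"type":"number"}},"required":["commands"]}

```bash
mkdir -p pics; cat > h.py <<'E'
import numpy as np, cv2
from station import arm, viewer
def grab(n,save=None):
    f=viewer.grab_frame(n)
    if save: cv2.imwrite('pics/'+save,f['image'])
    return f
def ray(f,uv,z):
    R=cv2.Rodrigues(np.array(f['rvec'],float))[0];t=np.array(f['tvec'],float).ravel()
    p=cv2.undistortPoints(np.array([[uv]],float),np.array(f['mtx'],float),None)[0,0]
    d=R.T@np.array([p[0],p[1],1]);c=-R.T@t
    return c+d*(z-c[2])/d[2]
def proj(f,P):
    return cv2.projectPoints(np.array(P,float).reshape(-1,1,3),np.array(f['rvec'],float),np.array(f['tvec'],float),np.array(f['mtx'],float),None)[0][:,0]
E
python3 - <<'E'
from h import *
for n in('top','side'):
    f=grab(n,n+'0.png');R=cv2.Rodrigues(np.array(f['rvec'],float))[0]
    print(n,-R.T@np.array(f['tvec']).ravel(),np.array(f['mtx']).tolist())
s=arm.get_state();print({k:np.round(s[k],3).tolist() for k in s},arm.tip_reach)
E
```

```text
top [0.36125874 0.01592168 1.14284388] [[415.7101046447574, 0.0, 320.2672247877673], [0.0, 415.7101046447574, 202.97977692813254], [0.0, 0.0, 1.0]]
side [0.18375541 0.85662963 0.88012201] [[447.6237363156229, 0.0, 320.0521532150003], [0.0, 447.6237363156229, 200.92892202373096], [0.0, 0.0, 1.0]]
{'t': 0.1, 'q': [-1.017, 0.359, 0.011, -0.0, -1.224, -0.288], 'qd': [0.001, -0.001, 0.001, 0.002, -0.001, 0.001], 'joint_efforts': [-0.001, -58.416, 29.375, 7.016, 0.01, -0.0], 'eef_pos': [0.177, -0.651, 0.248], 'ee_rot': [3.14, -0.0, -2.876], 'force': [-0.303, 0.846, 0.897], 'moment': [0.015, 0.023, -0.038], 'gripper_force': 0.0, 'width': 0.088} 0.022
```

View pics/top0.png

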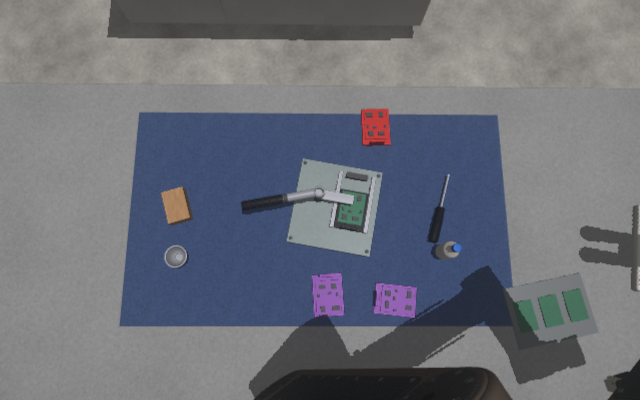

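View pics/side0.png

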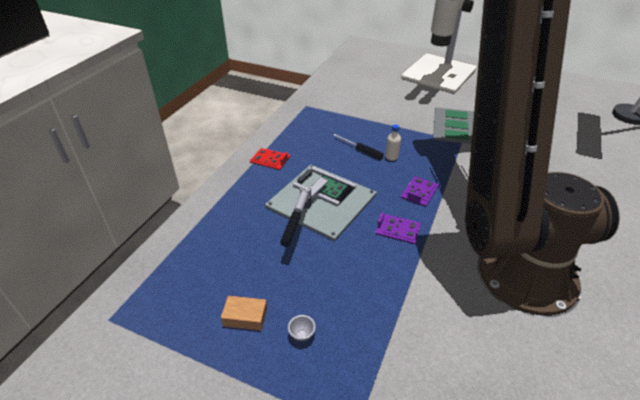

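The top view shows the black carrier between the rails at (351,210), its tab near (350,230), the stop at (356,176), the screw at (319,194), and the handle out to (243,206). Candidates for the carrier are black with a green board (351,210), red (376,127), purple (328,295) and (396,300), and green boards in the tray (550,310). I choose the black one in the rails. Next is a close crop, with the fixture points measured.

```bash
python3 - <<'E'
from h import *
f=grab('top');im=f['image']
c=im[150:265,230:400];cv2.imwrite('pics/crop0.png',cv2.resize(c,None,fx=4.5,fy=4.5,interpolation=cv2.INTER_CUBIC))
hsv=cv2.cvtColor(im,cv2.COLOR_BGR2HSV)
# mat is blue saturated; fixture = not blue inside the region
roi=np.zeros(im.shape[:2],np.uint8);roi[150:265,280:392]=1
m=((hsv[...,1]<90)&(roi>0)).astype(np.uint8)
m=cv2.morphologyEx(m,cv2.MORPH_CLOSE,np.ones((9,9)));m=cv2.morphologyEx(m,cv2.MORPH_OPEN,np.ones((21,21)))
ct=max(cv2.findContours(m,0,2)[0],key=cv2.contourArea)
r=cv2.minAreaRect(ct);b=cv2.boxPoints(r);print(b)
P=np.array([ray(f,p,0.012) for p in b]);print(P.round(4));print([np.linalg.norm(P[i]-P[i-1]).round(4) for i in range(4)])
# black handle
h=((hsv[...,2]<60)).astype(np.uint8);h[:, :235]=0;h[:,290:]=0;h[:185]=0;h[225:]=0
ct=max(cv2.findContours(h,0,2)[0],key=cv2.contourArea);r=cv2.minAreaRect(ct);b=cv2.boxPoints(r)
P=np.array([ray(f,p,0.066) for p in b]);print('handle',r,P.round(4),ray(f,r[0],.066))
print('screw',ray(f,(319,193.5),.08))
E
```

```text
[[282.64865 242.10811]
 [296.86484 156.8108 ]
 [383.45944 171.24324]
 [369.24326 256.54053]]
[[ 0.4792  0.098   0.012 ]
 [ 0.7214  0.0622  0.012 ]
 [ 0.6804 -0.1828  0.012 ]
 [ 0.4406 -0.1371  0.012 ]]
[np.float64(0.2383), np.float64(0.2448), np.float64(0.2484), np.float64(0.2441)]
handle ((263.4362487792969, 202.30538940429688), (9.905762672424316, 44.546966552734375), 79.99201965332031) [[0.581  0.2066 0.066 ]
 [0.6024 0.0916 0.066 ]
 [0.5761 0.0866 0.066 ]
 [0.5549 0.2011 0.066 ]] [0.57851505 0.14663517 0.066     ]
screw [5.99840162e-01 3.50536394e-04 8.00000000e-02]
```

View pics/crop0.png

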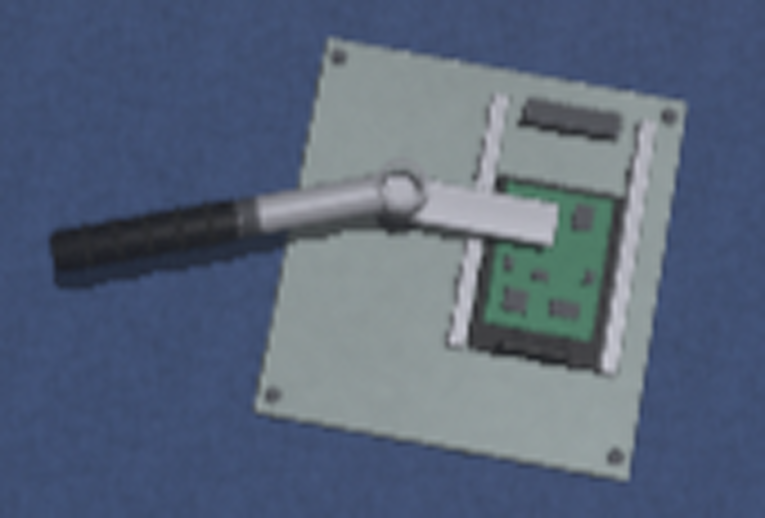

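The crop shows the plate corners at (330,38), (686,102), (629,480), (256,412), the wrench head at (402,195), the black carrier with its tab along (540,350), and the stop front at about (570,130). I'll fit the fixture pose to the corners.

```bash
python3 - <<'E'
from h import *
f=grab('top')
px=lambda u,v:(230+(u+.5)/4.5-.5,150+(v+.5)/4.5-.5)
C=np.array([ray(f,px(*p),.014)[:2] for p in[(330,38),(686,102),(629,480),(256,412)]])
L=np.array([[.12,.105],[.12,-.125],[-.12,-.125],[-.12,.105]])
a=C-C.mean(0);b=L-L.mean(0)
th=np.arctan2((b[:,0]*a[:,1]-b[:,1]*a[:,0]).sum(),(a*b).sum())
R=np.array([[np.cos(th),-np.sin(th)],[np.sin(th),np.cos(th)]]);o=C.mean(0)-R@L.mean(0)
print('yaw',th,np.degrees(th),'o',o,'res mm',((C-(L@R.T+o))*1e3).round(1).tolist())
W=lambda x,y:R@np.array([x,y])+o
print('screw pred',W(.02,.04),'seen',ray(f,px(402,195),.08)[:2])
F=lambda p,z:(R.T@(ray(f,px(*p),z)[:2]-o)).round(4)
print('tab top rear L/R (z45)',F((472,352),.045),F((605,372),.045), 'front edge board z.022',F((500,178),.022),F((622,200),.022))
print('stop front top edge z30',F((520,125),.030),F((618,138),.030),'rails end',F((455,345),.026),F((610,372),.026))
S=W(.02,.04);g=ray(f,(263.4,202.3),.066)[:2];print('handle ang',np.degrees(np.arctan2(*(g-S)[::-1])),np.linalg.norm(g-S))
print('rails mid',W(.02,-.055),'dir',R[:,0], 'tab rear start area',W(-.10,-.055))
E
```

```text
yaw -0.1770528253612298 -10.144379644065292 o [ 0.58096004 -0.03593419] res mm [[-0.4, -1.4], [-0.3, 1.8], [0.4, 0.6], [0.3, -1.1]]
screw pred [ 6.07692548e-01 -8.20972913e-05] seen [6.01331197e-01 4.97955100e-04]
tab top rear L/R (z45) [-0.0647 -0.0173] [-0.0624 -0.0968] front edge board z.022 [ 0.0481 -0.0165] [ 0.048  -0.0927]
stop front top edge z30 [ 0.0814 -0.0228] [ 0.0842 -0.0835] rails end [-0.0596 -0.007 ] [-0.059  -0.1016]
handle ang 101.23516383373675 0.14968155527393134
rails mid [ 0.59096027 -0.09359697] dir [ 0.98436705 -0.17612924] tab rear start area [ 0.47283622 -0.07246146]
```

Request:
apply_moves(
  commands=[
    [[1,0.0925,0.181,0,-0.012],[1,0.0925,0.181,0,-0.012],[1,0.0925,0.181,0,-0.012],[1,0.0925,0.181,0,-0.012],[1,0.0925,0.181,0,-0.012],[1,0.0925,0.181,0,-0.012],[1,0.0925,0.181,0,-0.012],[1,0.0925,0.181,0,-0.012],[1,0.0925,0.181,0,-0.012],[1,0.0925,0.181,0,-0.012],[1,0.0925,0.181,0,-0.012],[1,0.0925,0.181,0,-0.009]],
  ],
)

```text
t: 1.4
eef_pos: [0.3996, -0.2153, 0.2488]
ee_rot: [3.141, 0.001, 2.963]
force: [0.3, -1.7, 0.3]
width: 0.0013
gripper_force: 0.0
```

Request:
apply_moves(
  commands=[
    [[1,0.0915,0.1785,0,0],[1,0.0915,0.1785,0,0],[1,0.0915,0.1785,0,0],[1,0.0915,0.1785,0,0],[1,0,0,-0.2,0],[1,0,0,-0.2,0],[1,0,0,-0.2,0],[1,0,0,-0.15,0],[1,0,0,0,0],[1,0,0,0,0]],
  ],
)

```text
t: 2.4
eef_pos: [0.4727, -0.0742, 0.099]
ee_rot: [-3.141, -0.001, 2.965]
force: [0.7, 0.2, 0.7]
width: 0.0003
gripper_force: 0.0
```

```bash
python3 - <<'E'
from h import *
s=arm.get_state();print(s['eef_pos'],s['force'],s['q'])
f=grab('side');cv2.imwrite('pics/s1.png',cv2.resize(f['image'][130:270,240:420],None,fx=4,fy=4,interpolation=cv2.INTER_CUBIC))
E
```

```text
[ 0.47272321 -0.07419526  0.09902967] [0.73550388 0.22190296 0.72350096] [ 2.57089877e-01  1.95704214e-01 -6.08523596e-01  6.26093760e-04
 -7.67509736e-01 -2.00507236e+00]
```

View pics/s1.png

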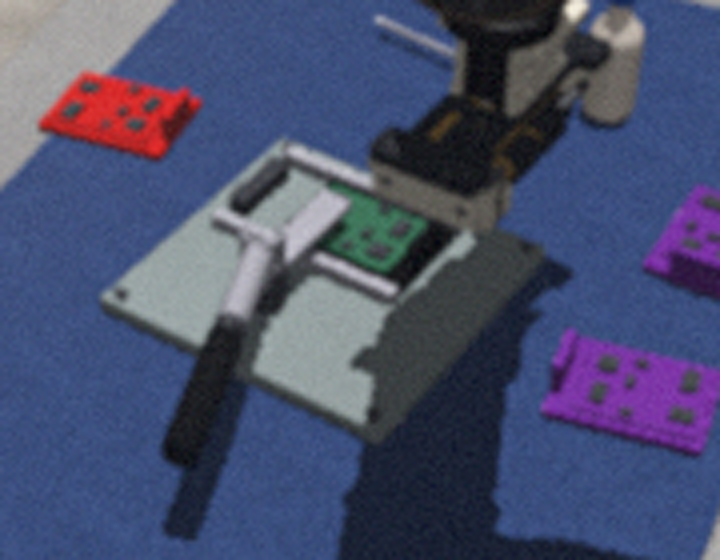

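The picture shows the shut fingers behind the tab, clear of the rails and the wrench. Next I go down and push.

Request:
apply_moves(
  commands=[
    [[1,0,0,-0.1,0],[1,0,0,-0.1,0],[1,0,0.008,-0.065,0],[1,0.0246,-0.0044,0,0],[1,0.0246,-0.0044,0,0],[1,0.0246,-0.0044,0,0],[1,0.0246,-0.0044,0,0],[1,0.0246,-0.0044,0,0],[1,0.0246,-0.0044,0,0],[1,0.0246,-0.0044,0,0],[1,0.0246,-0.0044,0,0]],
  ],
)

```text
t: 3.55
eef_pos: [0.5113, -0.0798, 0.0454]
ee_rot: [-3.141, -0.002, 2.964]
force: [-4.1, -0.1, 2.4]
width: 0.0004
gripper_force: 1.9
```

Request:
apply_moves(
  commands=[
    [[1,0.0246,-0.0044,0,0],[1,0.0246,-0.0044,0,0],[1,0,0,0,0]],
  ],
)

```text
t: 3.85
eef_pos: [0.5229, -0.0813, 0.0455]
ee_rot: [3.141, 0.001, 2.965]
force: [-0.0, 0.4, -0.5]
width: 0.0004
gripper_force: 0.0
```

Request:
apply_moves(
  commands=[
    [[1,0.0246,-0.0044,0,0],[1,0.0246,-0.0044,0,0],[1,0.0098,-0.0018,0,0],[1,0.0098,-0.0018,0,0]],
  ],
)

```text
t: 4.25
eef_pos: [0.5352, -0.0838, 0.0455]
ee_rot: [-3.141, -0.001, 2.964]
force: [-3.7, 0.9, 2.5]
width: 0.0002
gripper_force: 1.9
```

Request:
apply_moves(
  commands=[
    [[1,0.0074,-0.0013,0,0],[1,0.0074,-0.0013,0,0]],
  ],
)

```text
t: 4.45
eef_pos: [0.5368, -0.0842, 0.0453]
ee_rot: [-3.141, -0.003, 2.964]
force: [-10.6, 6.3, 8.6]
width: 0.0004
gripper_force: 5.7
```

```bash
python3 - <<'E'
from h import *
s=arm.get_state();print(s['eef_pos'],s['force'])
f=grab('side');cv2.imwrite('pics/s2.png',cv2.resize(f['image'][150:220,255:375],None,fx=6,fy=6,interpolation=cv2.INTER_CUBIC))
E
```

```text
[ 0.53679076 -0.0842058   0.04530934] [-10.55570349   6.33182725   8.58870805]
```

View pics/s2.png

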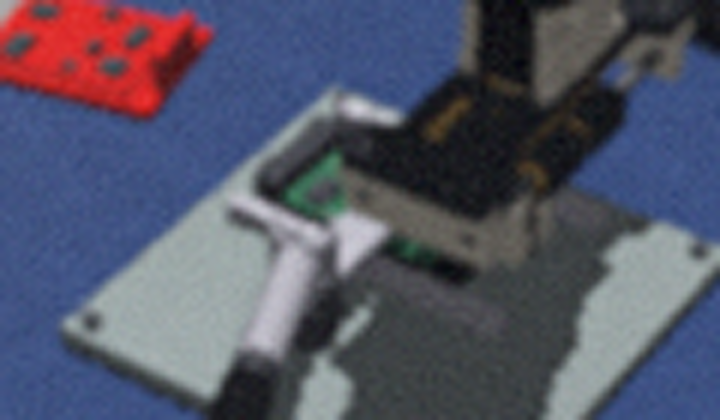

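Request:
apply_moves(
  commands=[
    [[1,0.0098,-0.0018,0,0],[1,0,0,0,0]],
  ],
)

```text
t: 4.7
eef_pos: [0.5368, -0.0845, 0.045]
ee_rot: [-3.141, -0.006, 2.963]
force: [-12.2, 7.3, 10.5]
width: 0.0005
gripper_force: 6.9
```

Request:
apply_moves(
  commands=[
    [[1,0.0074,-0.0013,0,0],[1,0,0,0,0],[1,0,0,0,0]],
  ],
)

```text
t: 5.0
eef_pos: [0.5368, -0.0846, 0.0449]
ee_rot: [-3.14, -0.009, 2.963]
force: [-17.8, 8.7, 13.2]
width: 0.0006
gripper_force: 9.4
```

The carrier is against the stop: force climbs without motion. Next I back off, rise, and go to the wrench.

Request:
apply_moves(
  commands=[
    [[1,-0.09,0.016,0,0],[1,-0.09,0.016,0,0],[1,0,0,0.19,0],[1,0,0,0.19,0],[1,0,0,0.19,0],[1,0,0,0.19,0],[1,0.025,0.217,0,0.0231],[1,0.025,0.217,0,0.0231],[1,0.025,0.217,0,0.0231],[1,0.025,0.217,0,0.0231],[1,0.025,0.217,0,0.0231],[1,0,0,0,0]],
  ],
)

```text
t: 6.2
eef_pos: [0.5323, 0.1431, 0.1978]
ee_rot: [3.141, 0.003, -2.95]
force: [0.7, -0.7, -0.3]
width: 0.0002
gripper_force: 0.0
```

```bash
python3 - <<'E'
from h import *
s=arm.get_state();print(s['eef_pos'],s['ee_rot'],s['force'])
f=grab('top');cv2.imwrite('pics/t2.png',cv2.resize(f['image'][150:265,230:400],None,fx=4.5,fy=4.5,interpolation=cv2.INTER_CUBIC))
E
```

```text
[0.53229626 0.14305214 0.19782858] [ 3.14086200e+00  2.63118991e-03 -2.94958198e+00] [ 0.73468713 -0.72684235 -0.30255345]
```

View pics/t2.png

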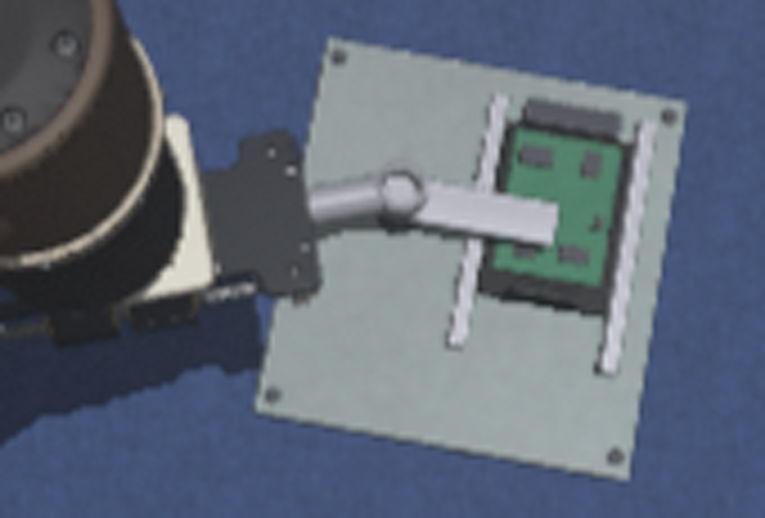

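The crop shows the carrier front, (515,122) to (625,140), touching the stop, and the wrench unmoved. Next I descend beside the handle and approach it.

Request:
apply_moves(
  commands=[
    [[1,0,0,-0.17,0],[1,0,0,-0.17,0],[1,0,0,-0.17,0],[1,0,0,-0.17,0],[1,0.039,0.0,0,0],[1,0.039,0.0,0,0],[1,0.02,0.003,0,0],[1,0,0,0,0]],
  ],
)

```text
t: 7.05
eef_pos: [0.5524, 0.1396, 0.0634]
ee_rot: [3.14, 0.003, -2.956]
force: [-1.4, 0.1, -0.5]
width: 0.0006
gripper_force: 0.0
```

```bash
cat > arc.py <<'E'
import sys
from h import *
# rows needed for clockwise steps of d rad about the screw axis, and tangential force now
S=np.array([.606,-.001]);d=float(sys.argv[1]);n=int(sys.argv[2])
s=arm.get_state();r=np.array(s['eef_pos'][:2])-S;yaw=s['ee_rot'][2]
t=np.array([np.cos(yaw+np.pi),np.sin(yaw+np.pi)])
print('r',np.linalg.norm(r),'ang',np.arctan2(r[1],r[0]),'Ft',-t@np.array(s['force'][:2]),s['ee_rot'][2])
a=np.arctan2(r[1],r[0]);p=.1505*r/np.linalg.norm(r)
for i in range(n):
    q=.1505*np.array([np.cos(a-(i+1)*d),np.sin(a-(i+1)*d)]);print(((q-p)/.2).round(4).tolist(),round(-d/np.pi,5));p=q
E
python3 arc.py .03 20
```

```text
r 0.15048561946528044 ang 1.9347230052008526 Ft 1.3149311644828139 -2.9563837159432307
[0.0212, 0.0077] -0.00955
[0.0214, 0.0071] -0.00955
[0.0216, 0.0064] -0.00955
[0.0218, 0.0058] -0.00955
[0.022, 0.0051] -0.00955
[0.0221, 0.0045] -0.00955
[0.0223, 0.0038] -0.00955
[0.0224, 0.0031] -0.00955
[0.0224, 0.0025] -0.00955
[0.0225, 0.0018] -0.00955
[0.0225, 0.0011] -0.00955
[0.0226, 0.0004] -0.00955
[0.0226, -0.0002] -0.00955
[0.0226, -0.0009] -0.00955
[0.0225, -0.0016] -0.00955
[0.0225, -0.0023] -0.00955
[0.0224, -0.003] -0.00955
[0.0223, -0.0036] -0.00955
[0.0222, -0.0043] -0.00955
[0.022, -0.0049] -0.00955
```

Request:
apply_moves(
  commands=[
    [[1,0.021,0.0077,0,-0.0095],[1,0.021,0.0071,0,-0.0095],[1,0.0215,0.0064,0,-0.0095],[1,0.022,0.0058,0,-0.0095]],
  ],
)

```text
t: 7.45
eef_pos: [0.5669, 0.1448, 0.0615]
ee_rot: [3.142, -0.001, -3.078]
force: [-5.9, 2.1, 2.0]
width: 0.0006
gripper_force: 2.3
```

Request:
apply_moves(
  commands=[
    [[1,0.022,0.0051,0,-0.0095],[1,0.022,0.0045,0,-0.0095],[1,0.022,0.0038,0,-0.0095]],
  ],
)

```text
t: 7.75
eef_pos: [0.5803, 0.1478, 0.0615]
ee_rot: [3.141, -0.001, 3.116]
force: [-5.3, 2.5, 1.8]
width: 0.0002
gripper_force: 2.3
```

Request:
apply_moves(
  commands=[
    [[1,0.0224,0.0031,0,-0.0095],[1,0.0224,0.0025,0,-0.0095],[1,0.0225,0.0018,0,-0.0095]],
  ],
)

```text
t: 8.05
eef_pos: [0.5939, 0.1495, 0.0615]
ee_rot: [3.141, -0.001, 3.027]
force: [-4.3, 4.3, 1.6]
width: 0.0003
gripper_force: 2.3
```

```bash
python3 arc.py .03 14
```

```text
r 0.15101064828716335 ang 1.6508759048427175 Ft 4.772642231145118 3.026549485847566
[0.0225, 0.0015] -0.00955
[0.0226, 0.0008] -0.00955
[0.0226, 0.0001] -0.00955
[0.0226, -0.0006] -0.00955
[0.0225, -0.0012] -0.00955
[0.0225, -0.0019] -0.00955
[0.0224, -0.0026] -0.00955
[0.0223, -0.0033] -0.00955
[0.0222, -0.0039] -0.00955
[0.0221, -0.0046] -0.00955
[0.022, -0.0053] -0.00955
[0.0218, -0.0059] -0.00955
[0.0216, -0.0066] -0.00955
[0.0214, -0.0072] -0.00955
```

Request:
apply_moves(
  commands=[
    [[1,0.0225,0.0012,0,-0.0095],[1,0.0225,0.0005,0,-0.0095]],
  ],
)

```text
t: 8.25
eef_pos: [0.603, 0.15, 0.0616]
ee_rot: [3.141, -0.001, 2.967]
force: [-4.5, 4.4, 1.4]
width: 0.0002
gripper_force: 2.3
```

Request:
apply_moves(
  commands=[
    [[1,0.0225,0.0,0,-0.0095],[1,0.0225,-0.0007,0,-0.0095]],
  ],
)

```text
t: 8.45
eef_pos: [0.6122, 0.1499, 0.0616]
ee_rot: [3.141, -0.0, 2.907]
force: [-3.6, 5.0, 1.0]
width: 0.0004
gripper_force: 2.3
```

Request:
apply_moves(
  commands=[
    [[1,0.0225,-0.0012,0,-0.0095],[1,0.0225,-0.002,0,-0.0095]],
  ],
)

```text
t: 8.65
eef_pos: [0.6213, 0.1494, 0.0617]
ee_rot: [3.141, -0.0, 2.848]
force: [-3.7, 4.7, 2.0]
width: 0.0001
gripper_force: 2.3
```

```bash
python3 arc.py .02 14
```

```text
r 0.15119174366393567 ang 1.4695677915379055 Ft 4.872458134575503 2.8476251080260253
[0.015, -0.0017] -0.00637
[0.0149, -0.002] -0.00637
[0.0149, -0.0023] -0.00637
[0.0148, -0.0026] -0.00637
[0.0148, -0.0029] -0.00637
[0.0147, -0.0032] -0.00637
[0.0146, -0.0034] -0.00637
[0.0146, -0.0037] -0.00637
[0.0145, -0.004] -0.00637
[0.0144, -0.0043] -0.00637
[0.0143, -0.0046] -0.00637
[0.0142, -0.0049] -0.00637
[0.0141, -0.0052] -0.00637
[0.014, -0.0055] -0.00637
```

Request:
apply_moves(
  commands=[
    [[1,0.0225,-0.003,0,-0.0095],[1,0.0225,-0.0035,0,-0.0095]],
  ],
)

```text
t: 8.85
eef_pos: [0.6299, 0.1484, 0.0615]
ee_rot: [3.141, -0.001, 2.788]
force: [-6.3, 8.1, 1.1]
width: 0.0002
gripper_force: 4.1
```

Request:
apply_moves(
  commands=[
    [[1,0.022,-0.004,0,-0.0095],[1,0.022,-0.0048,0,-0.0095]],
  ],
)

```text
t: 9.05
eef_pos: [0.6385, 0.1469, 0.0615]
ee_rot: [3.141, -0.001, 2.728]
force: [-6.4, 8.9, 1.0]
width: 0.0004
gripper_force: 4.4
```

```bash
python3 arc.py .02 14
```

```text
r 0.15144011273696809 ang 1.354583753933465 Ft 9.402129927183527 2.7284720186773193
[0.0147, -0.0034] -0.00637
[0.0146, -0.0037] -0.00637
[0.0145, -0.004] -0.00637
[0.0144, -0.0042] -0.00637
[0.0143, -0.0045] -0.00637
[0.0143, -0.0048] -0.00637
[0.0142, -0.0051] -0.00637
[0.0141, -0.0054] -0.00637
[0.0139, -0.0057] -0.00637
[0.0138, -0.0059] -0.00637
[0.0137, -0.0062] -0.00637
[0.0136, -0.0065] -0.00637
[0.0134, -0.0068] -0.00637
[0.0133, -0.007] -0.00637
```

Request:
apply_moves(
  commands=[
    [[1,0.022,-0.0055,0,-0.0095],[1,0.0217,-0.006,0,-0.0095]],
  ],
)

```text
t: 9.25
eef_pos: [0.6473, 0.1449, 0.0615]
ee_rot: [3.14, -0.001, 2.669]
force: [-7.1, 9.5, 2.3]
width: 0.0006
gripper_force: 4.8
```

Request:
apply_moves(
  commands=[
    [[1,0.0145,-0.0045,0,-0.0064],[1,0.0143,-0.0048,0,-0.0064]],
  ],
)

```text
t: 9.45
eef_pos: [0.653, 0.1432, 0.0615]
ee_rot: [3.14, -0.001, 2.629]
force: [-5.9, 9.6, 1.2]
width: 0.0002
gripper_force: 5.0
```

```bash
python3 arc.py .015 12
```

```text
r 0.15163289950167083 ang 1.2554624552717524 Ft 9.877952734769616 2.629004258034918
[0.0107, -0.0036] -0.00477
[0.0106, -0.0037] -0.00477
[0.0106, -0.0039] -0.00477
[0.0105, -0.0041] -0.00477
[0.0105, -0.0042] -0.00477
[0.0104, -0.0044] -0.00477
[0.0103, -0.0045] -0.00477
[0.0103, -0.0047] -0.00477
[0.0102, -0.0048] -0.00477
[0.0101, -0.005] -0.00477
[0.01, -0.0051] -0.00477
[0.01, -0.0053] -0.00477
```

Request:
apply_moves(
  commands=[
    [[1,0.0107,-0.0036,0,-0.0048],[1,0.0106,-0.0038,0,-0.0048]],
  ],
)

```text
t: 9.65
eef_pos: [0.6572, 0.1418, 0.0615]
ee_rot: [3.14, -0.002, 2.599]
force: [-6.3, 10.7, 1.5]
width: 0.0004
gripper_force: 5.2
```

Request:
apply_moves(
  commands=[
    [[1,0.0106,-0.004,0,-0.0048],[1,0.0105,-0.0041,0,-0.0048]],
  ],
)

```text
t: 9.85
eef_pos: [0.6614, 0.1403, 0.0615]
ee_rot: [3.14, -0.002, 2.569]
force: [-5.7, 10.4, 1.2]
width: 0.0003
gripper_force: 5.4
```

```bash
python3 arc.py .015 12
```

```text
r 0.15179476974052675 ang 1.1970581689539617 Ft 10.424768144844752 2.5691498765174203
[0.0105, -0.0042] -0.00477
[0.0104, -0.0044] -0.00477
[0.0103, -0.0045] -0.00477
[0.0103, -0.0047] -0.00477
[0.0102, -0.0048] -0.00477
[0.0101, -0.005] -0.00477
[0.0101, -0.0051] -0.00477
[0.01, -0.0053] -0.00477
[0.0099, -0.0054] -0.00477
[0.0098, -0.0056] -0.00477
[0.0097, -0.0057] -0.00477
[0.0096, -0.0059] -0.00477
```

Close to the click, so I take one row at a time.

Request:
apply_moves(
  commands=[
    [[1,0.0105,-0.0042,0,-0.0048]],
  ],
)

```text
t: 9.95
eef_pos: [0.6635, 0.1395, 0.0615]
ee_rot: [3.14, -0.002, 2.554]
force: [-7.2, 10.0, 2.1]
width: 0.0004
gripper_force: 5.4
```

Request:
apply_moves(
  commands=[
    [[1,0.0104,-0.0044,0,-0.0048]],
  ],
)

```text
t: 10.05
eef_pos: [0.6656, 0.1387, 0.0615]
ee_rot: [3.14, -0.002, 2.539]
force: [-6.5, 10.6, 2.3]
width: 0.0002
gripper_force: 5.5
```

Request:
apply_moves(
  commands=[
    [[1,0.0103,-0.0045,0,-0.0048]],
  ],
)

```text
t: 10.15
eef_pos: [0.6676, 0.1378, 0.0615]
ee_rot: [3.14, -0.002, 2.524]
force: [-6.2, 10.1, 1.0]
width: 0.0003
gripper_force: 5.6
```

Request:
apply_moves(
  commands=[
    [[1,0.0103,-0.0047,0,-0.0048]],
  ],
)

```text
t: 10.25
eef_pos: [0.6697, 0.1369, 0.0615]
ee_rot: [3.14, -0.002, 2.509]
force: [-5.9, 10.7, 2.7]
width: 0.0005
gripper_force: 5.5
```

Request:
apply_moves(
  commands=[
    [[1,0.0102,-0.0048,0,-0.0048]],
  ],
)

```text
t: 10.35
eef_pos: [0.6719, 0.1359, 0.0615]
ee_rot: [3.14, -0.002, 2.494]
force: [-4.6, 9.9, 0.5]
width: 0.0005
gripper_force: 5.1
```

```bash
python3 arc.py .015 10
```

```text
r 0.1519624729827673 ang 1.122498631250233 Ft 9.639225212649816 2.4939312584803575
[0.0101, -0.005] -0.00477
[0.0101, -0.0051] -0.00477
[0.01, -0.0053] -0.00477
[0.0099, -0.0054] -0.00477
[0.0098, -0.0056] -0.00477
[0.0097, -0.0057] -0.00477
[0.0096, -0.0059] -0.00477
[0.0096, -0.006] -0.00477
[0.0095, -0.0061] -0.00477
[0.0094, -0.0063] -0.00477
```

Request:
apply_moves(
  commands=[
    [[1,0.01,-0.005,0,-0.0048]],
  ],
)

```text
t: 10.45
eef_pos: [0.6741, 0.1349, 0.0616]
ee_rot: [3.14, -0.001, 2.479]
force: [-4.7, 9.0, 1.5]
width: 0.0005
gripper_force: 4.7
```

Request:
apply_moves(
  commands=[
    [[1,0.01,-0.0051,0,-0.0048]],
  ],
)

```text
t: 10.55
eef_pos: [0.6762, 0.1337, 0.0617]
ee_rot: [3.14, -0.001, 2.464]
force: [-3.8, 8.9, 2.6]
width: 0.0003
gripper_force: 4.3
```

The force has fallen from a peak of 5.6 to 4.3, which puts breakover at about 0.05, so the wrench has clicked. I hold one row, then back off.

Request:
apply_moves(
  commands=[
    [[1,0,0,0,0],[1,-0.02,0.016,0,0],[1,-0.02,0.016,0,0],[1,-0.05,0.04,0,0],[1,-0.08,0.064,0,0],[1,0,0,0.2,0],[1,0,0,0.2,0],[1,0,0,0.2,0],[1,0,0,0,0],[1,0,0,0,0]],
  ],
)

```text
t: 11.55
eef_pos: [0.6428, 0.1591, 0.1832]
ee_rot: [3.138, 0.001, 2.464]
force: [-0.7, 0.1, -0.6]
width: 0.0002
gripper_force: 0.0
```

```bash
python3 - <<'E'
from h import *
s=arm.get_state();print(s['eef_pos'],s['force'],s['qd'])
f=grab('side');cv2.imwrite('pics/s3.png',cv2.resize(f['image'][100:350,200:460],None,fx=2.3,fy=2.3,interpolation=cv2.INTER_CUBIC))
E
```

```text
[0.64284588 0.15912555 0.18319569] [-0.72963794  0.07946943 -0.60740266] [-0.00115113  0.0336889  -0.03746683 -0.01305988  0.00458457  0.00388846]
```

View pics/s3.png

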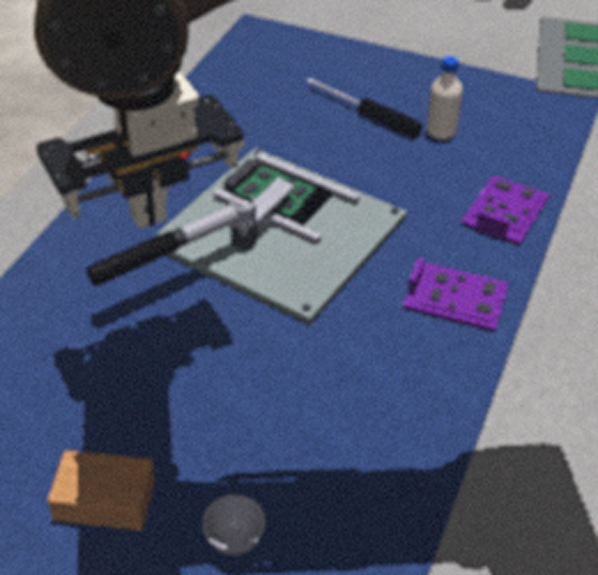

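The picture shows the wrench straight and free, the carrier against the stop, and the bystanders where they were. I'm handing the job in.

```bash
python3 -c "
from h import *
print(arm.job_done())"
```

```text
the job is handed in; nothing more can be done
None
```

I pushed the carrier home against the stop and swung the wrench clockwise until the push force fell off at its click (breakover about 0.05 rad, estimated from that force). I then let go, the wrench sprang straight with the bystanders where they were, and the job is handed in, with no verdict returned.

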